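# Close the caps tray and draw out the fittings tray

### The job

In the small two-tray rack on the left of the bench, push the tray of plastic caps, which was left standing out, fully home; then hook a fingertip behind the front lip of the tray of brass fittings and draw it out all the way to its stop, so the fittings can be reached. Do not pinch the tray front or pick anything up: the fittings and caps stay in their trays, and the things lying on the bench stay where they are.

Things in the scene. Friction and masses are not known exactly. Their poses are not given: they have to be found in the camera images.
- fittings_lip_top (a point): top centre of the blue fittings tray's upright front (its lip): a plate 86 mm wide, 6 mm thick (point is mid-thickness), 62 mm high over the table, 22 mm proud of the tray's side walls; a white card in a steel frame on its outside. x axis: level, into the rack (the tray closes along +x, is drawn out along -x); y along the front; z up. Moves with the tray
- caps_lip_top (a point): top centre of the blue caps tray's upright front (its lip): a plate 86 mm wide, 6 mm thick (point is mid-thickness), 62 mm high over the table, 22 mm proud of the tray's side walls; a white card in a steel frame on its outside. x axis: level, into the rack (the tray closes along +x, is drawn out along -x); y along the front; z up. Moves with the tray
- fittings_tray (a joint): how far the tray with the brass fittings is drawn out, m: 0 fully home, 0.085 at its outer stop; runs with about 2 N of friction and stays where it is left. Starts nearly home. Which of the two side-by-side trays it is changes from start to start
- caps_tray (a joint): the same for the tray with the caps: 0 fully home, 0.085 fully out; starts standing part-way out
- fittings_bin (a point): middle of the floor of the fittings tray's bin (behind the partition), axes as the lip's; the bin is 85 mm long (x) and 80 mm wide (y), its walls 24 mm above this point. Moves with the tray
- caps_bin (a point): the same for the caps tray, which is built just like the fittings tray (finger well, partition, bin)
- fittings_well (a point): middle of the floor of the empty finger well of the fittings tray, between the lip (its inner side is 24 mm towards -x from here) and a partition (24 mm towards +x, 40 mm high over the table). The well is 48 mm long (x), 80 mm wide (y), its floor 16 mm over the table; axes as the lip's. Moves with the tray
- rack: grey base plate 165 x 200 x 8 mm, fixed to the table, left of the machine; carries the two aluminium slide frames side by side, 98 mm from centre to centre. Origin under its centre; x as the lips' x axis (closing direction)
- fitting_a: brass hose fitting, 40 x 19 x 17 mm, lying loose in the fittings tray's bin; origin under its middle
- fitting_b: second, equal brass fitting in the same bin; origin under its middle
- cap_black: black plastic port cap, 30 mm wide, 14 mm high, loose in the caps tray's bin; origin under its middle
- cap_grey: grey plastic port cap, 24 mm wide, 12 mm high, loose in the caps tray's bin; origin under its middle
- spanner_13: combination spanner, 149 x 27 x 6 mm, loose on the table before the machine; bystander. Origin under its middle
- hex_key_5: hex key, 88 x 27 x 5 mm, loose on the table; bystander. Origin under its middle
- bolt_m8_b: dark hex bolt, 32 x 15 x 13 mm, loose on the table; bystander. Origin under its middle

How it is judged:
By the outcome, as a careful person would: the job done as asked, in the order asked, and still so for the second after the job is handed in, with the robot touching nothing.
It also fails if it takes over 40 s, if anything falls off the work surface, if the arm or the gripper's body presses on something with over 40 N, if the wrist force passes 120 N, or if a joint passes its speed limit or range.

### The arm

A 6-joint arm with a two-finger parallel gripper is mounted at the origin on a cart in front of the work surface, level with it; the furniture and walls round the work are solid. World frame = base frame: x ahead of the robot, y to its left, z up, the work surface at z = 0. Lengths are in mm, angles in degrees, forces in N, time in s.
With the tool pointing down it reaches from about 300 to 850 mm from the base axis. Payload 4.2 kg.
Tool frame: the origin (TCP) lies between the finger pads; the fingertips stand 11 mm ahead of it and the grasp point (between the pads) lies 8 mm behind it (env.tips_ahead is the distance from the TCP to the fingertips, in mm); z points along the fingers, y is the line along which they close (so a half turn about z gives the same grasp; the last joint's range is limited). The gripper opens to 91 mm and grips with 3 to 60 N. Pads are 32 mm wide; open, the fingers measure 118 mm over their backs; the gripper's body (76 mm by 178 mm) begins 60 mm behind the grasp point.
Start: joints at [69.786, 18.312, 89.639, -0, 72.044, -1.146], TCP at [187.85, 543.465, 224.976] pointing down, gripper open.
Joint ranges: [-177.97, 177.97], [-48.28, 115.42], [12.27, 149.76], [-77.06, 257.06], [2.81, 150.46], [-146.56, 146.56]. Speed limits (degrees/s): [147.25, 147.25, 180, 180, 180, 180].

### API

Orientations are given as [roll, pitch, yaw] about the fixed x, y, z axes, in that order (R = Rz(yaw) Ry(pitch) Rx(roll)).
In Python, from workcell import env, cams gives the robot as it stands.
- The arm moves only by the tool step_arm, never from a script. Its arguments are lists of equal length, an entry for each row: "linear": the shift along the tool's x, y, z in units of 30 cm (1.0 is 30 cm), a list of three; "turn": the turn about the tool's z in units of 360 degrees (1.0 is 360 degrees). In form: {"linear": [[tx, ty, tz], ...], "turn": [turn, ...]}. A call has 1 to 20 rows; each row is the pose to reach, as a shift and turn from the pose commanded when the call began, along the tool's axes at that moment, turning the shorter way round; what a row does not reach only later rows make up. A row lasts 1/8 s, in which the tool goes at most 62.5 mm and 10.7 degrees, less where a joint would pass 70% of its speed; a pose out of reach is approached as far as the arm can. A call with a number of a shift or a turn outside -1 to 1 is refused whole. A call with a gripper value outside its range is refused whole. "fingers" is the closure, from -1 (fully open) to 1 (shut), so that 0 is half open, set as the call begins (left out, the last holds). The fingers move at their own pace and stop on an object; "force" is the grip in N (left out, the last holds). Time passes only in rows, so rows that repeat a pose let the fingers close. It gives the time, the measured TCP pose, the force, the opening and the grip force at its end, in the units of the state.
- env.state(): the state, without advancing time (a new reading comes with each control period).
- cams.grab_frame(name): name is "scene" or "top"; returns a dict with "color" (420x560x3 uint8, blue, green, red), "fx", "fy", "cx", "cy" (pixels), "extrinsics" (4x4, takes a point from camera to world coordinates). Camera axes: x right, y down, z forward; pixel columns grow to the right and rows downward; lengths in mm; the calibration is good to about 2 mm. A picture is of the moment at which its call begins. There is no depth.
- env.job_done(): hands the job in; it is judged then, once.
The state is a dict: "time_s": time; "qpos": joint angles; "qvel": joint speeds; "effort": joint torques, N m; "ee_pos": TCP position; "ee_rot": TCP orientation; "force": force on the tool from outside, world axes, zero at the start; "torque": the same for the moment, N m; "gripper_width": finger opening in mm; "gripper_force": force on a finger pad.
Only numpy, scipy, OpenCV 4.12 (cv2) and the standard library are available. Lean on these libraries where they do the work, as an engineer would, in place of code of your own. Each camera call takes 0.05 s, during which the arm holds its last target. There are 200 camera calls.

## Working session

There is one attempt and no reset: what is moved stays moved. The work goes in short steps, Python scripts to look and compute and a tool call to move; the robot and the scene stay as the last step left them, time stands still between calls to the robot, and variables do not carry over. Pictures are saved under pics/ and viewed, at most 10 in all, crops included, and the job is handed in when it is done.

Besides the shell and the picture viewer there is one more tool, called after "Request:" as a command line: name --pt "numbers of a row" for each row, then --argument value for the rest. step_arm: Moves the arm, as the interface text tells. Its arguments: {"type":"object","properties":{"linear":{"type":"array"},"turn":{"type":"array"},"fingers":{"type":"number"},"force":{"type":"number"}},"required":["linear","turn"]}

```bash
mkdir -p pics; python3 - <<'E'
from workcell import env,cams
import cv2,numpy as np
for n in("scene","top"):
    f=cams.grab_frame(n); cv2.imwrite(f"pics/{n}0.png",f["color"]); print(n,f["fx"],f["fy"],f["cx"],f["cy"],np.round(f["extrinsics"],3).tolist())
s=env.state();print(s["ee_pos"],s["ee_rot"],s["force"],s["time_s"],s["gripper_width"])
E
```

```text
scene 419.542173327238 419.542173327238 277.519691639408 214.05305366117287 [[0.716, -0.421, 0.557, -87.724], [-0.698, -0.416, 0.583, -625.159], [-0.014, -0.806, -0.592, 719.37], [0.0, 0.0, 0.0, 1.0]]
top 411.27954223991566 411.27954223991566 274.3276585753189 208.21942859157141 [[0.015, -0.996, 0.085, 456.689], [-1.0, -0.016, -0.006, 53.831], [0.008, -0.085, -0.996, 1179.033], [0.0, 0.0, 0.0, 1.0]]
[187.71260817 543.04658416 224.20641713] [-1.79909767e+02  2.54838846e-04  1.60931085e+02] [-0.15556607  0.91117419  0.40751   ] 0.1 91.03809673609462
```

View pics/scene0.png

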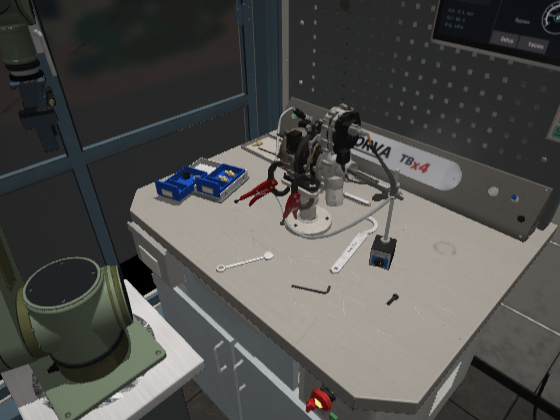

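View pics/top0.png

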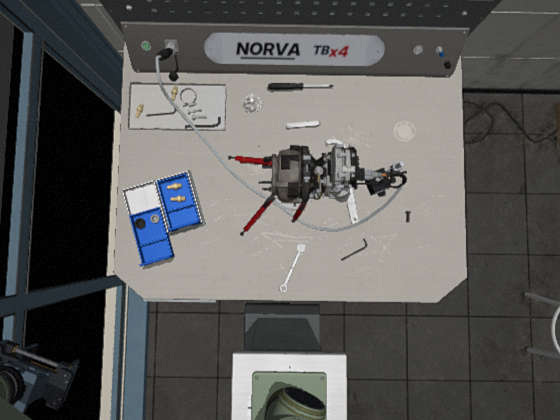

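The top view shows the caps tray on the left standing out (front near px (157,262)) and the fittings tray on the right (front near (186,226)). Next I'll enlarge both.

```bash
python3 - <<'E'
import cv2
a=cv2.imread("pics/top0.png")[160:275,110:220]; b=cv2.imread("pics/scene0.png")[145:215,145:255]
cv2.imwrite("pics/a.png",cv2.resize(a,None,fx=5,fy=5,interpolation=cv2.INTER_CUBIC))
cv2.imwrite("pics/b.png",cv2.resize(b,None,fx=7,fy=7,interpolation=cv2.INTER_CUBIC))
E
```

```text
(no output)
```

View pics/a.png

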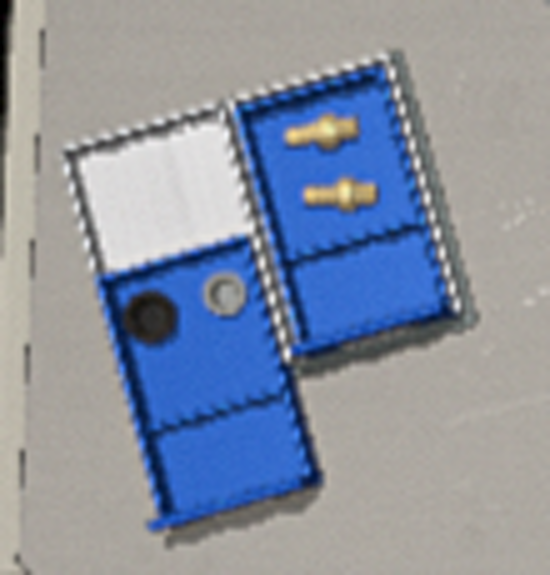

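View pics/b.png

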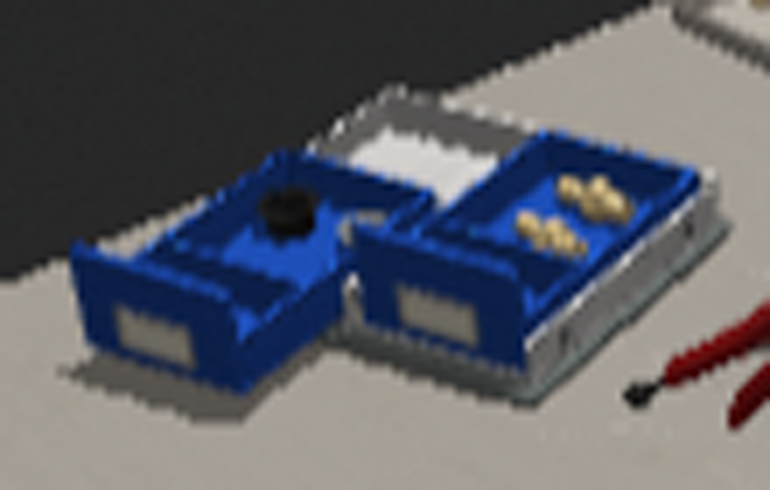

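```bash
cat > h.py <<'E'
from workcell import env,cams
import cv2,numpy as np
def ray(f,uv,z):
    E=np.array(f["extrinsics"]);d=E[:3,:3]@[(uv[0]-f["cx"])/f["fx"],(uv[1]-f["cy"])/f["fy"],1]
    o=E[:3,3];return (o+d*(z-o[2])/d[2])[:2]
def proj(f,p):
    E=np.linalg.inv(f["extrinsics"]);c=E[:3,:3]@p+E[:3,3]
    return np.array([f["fx"]*c[0]/c[2]+f["cx"],f["fy"]*c[1]/c[2]+f["cy"]])
E
python3 - <<'E'
from h import *
t=cams.grab_frame("top");s=cams.grab_frame("scene")
for n,f,P,k,o in (("top",t,dict(capL=(150,525),capR=(321,481),fitL=(290,357),fitR=(462,312),partCapL=(152,433),partCapR=(285,398),rackBR=(402,55,45),rackBL=(68,152,45)),5,(110,160)),("scene",s,dict(capL=(75,245),capR=(240,320),fitL=(357,228),fitR=(527,292)),7,(145,145))):
    R={}
    for a,p in P.items():
        z=p[2] if len(p)>2 else 40 if "part" in a else 62
        R[a]=ray(f,((p[0]+.5)/k-.5+o[0],(p[1]+.5)/k-.5+o[1]),z);print(n,a,R[a].round(1))
    for a in("cap","fit"):
        d=R[a+"L"]-R[a+"R"];print(a,(R[a+"L"]+R[a+"R"])/2,np.hypot(*d),"yaw",np.degrees(np.arctan2(-d[0],d[1])))
E
```

```text
top capL [394.2 406.4]
top capR [419.1 315.5]
top fitL [485.6 334.6]
top fitR [511.4 242.4]
top partCapL [443.2 414.4]
top partCapR [463.5 342.1]
top rackBR [654.9 282.9]
top rackBL [597.5 465.8]
cap [406.67075395 360.95156906] 94.23523255606645 yaw 15.292077594190284
fit [498.4649097  288.50293834] 95.82175765989923 yaw 15.628894865740158
scene capL [394.9 408.6]
scene capR [411.6 307.6]
scene fitL [488.3 333.2]
scene fitR [508.  239.8]
cap [403.24314302 358.09181022] 102.39573530075853 yaw 9.362851951310846
fit [498.1532483  286.53293846] 95.49062269104665 yaw 11.953518190261796
```

Request:
step_arm --pt "-0.238 -0.563 0" --pt "-0.238 -0.563 0" --pt "-0.238 -0.563 0" --pt "-0.238 -0.563 0" --pt "-0.238 -0.563 0" --pt "-0.238 -0.563 0" --pt "-0.76 -0.42 0.3" --pt "-0.76 -0.42 0.3" --pt "-0.76 -0.42 0.3" --pt "-0.76 -0.42 0.3" --pt "-0.76 -0.42 0.3" --pt "-0.76 -0.42 0.3" --pt "-0.76 -0.42 0.3" --turn '[-0.0975,-0.0975,-0.0975,-0.0975,-0.0975,-0.0975,-0.0975,-0.0975,-0.0975,-0.0975,-0.0975,-0.0975,-0.0975]' --fingers 1 --force 20

```text
time_s: 1.82
ee_pos: [361.4, 350.5, 135.9]
ee_rot: [180.0, 0.1, -163.9]
force: [0.5, 0.9, -0.6]
gripper_width: 1.0
gripper_force: 0.0
```

```bash
python3 - <<'E'
from h import *
t=cams.grab_frame("top");s=cams.grab_frame("scene")
def crop(f,x,y,w,h,k): return cv2.resize(f["color"][y:y+h,x:x+w],None,fx=k,fy=k,interpolation=cv2.INTER_CUBIC)
# model overlay: two lips tops (86 wide, 6 thick) for yaw candidates
for f in (t,s):
  f["color"]=f["color"].copy()
a=crop(t,110,160,110,130,4);b=crop(s,125,130,120,90,4)
def draw(img,f,o,yaw,c,d,col):
    y=np.radians(yaw);X=np.array([np.cos(y),np.sin(y)]);Y=np.array([-X[1],X[0]])
    for cen in (c,c-98*Y+d*X):
        q=[cen+i*3*X+j*43*Y for i,j in((-1,-1),(-1,1),(1,1),(1,-1))]
        p=np.array([(proj(f,np.array([*k,62.]))-o+.5)*4-.5 for k in q])
        cv2.polylines(img,[np.int32(p*16)],True,col,1,cv2.LINE_AA,4)
    
c=np.array([404.,362.]);
for yaw,d,col in((16,67.,(0,0,255)),):
    draw(a,t,np.array([110,160]),yaw,c,d,col);draw(b,s,np.array([125,130]),yaw,c,d,col)
im=np.zeros((520,440+480,3),np.uint8);im[:520,:440]=a;im[:360,440:]=b
im=cv2.resize(im,(800,452));cv2.imwrite("pics/c.png",im)
E
```

```text
(no output)
```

View pics/c.png

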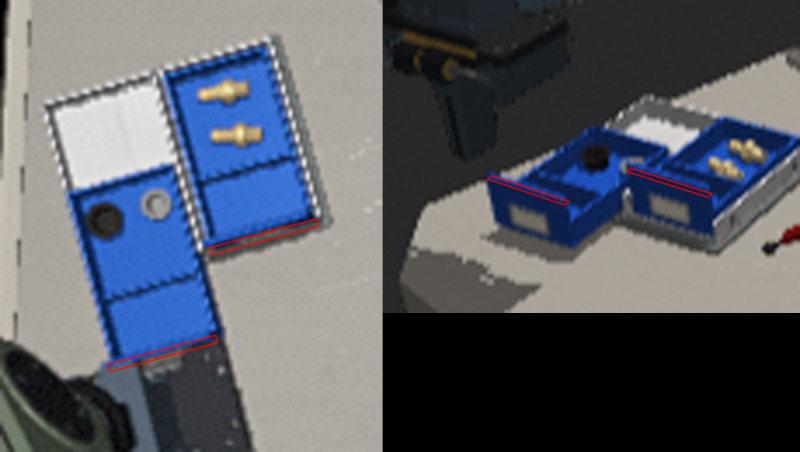

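Request:
step_arm --pt "0 0 0.16" --pt "0 0 0.32" --pt "0 0 0.32" --pt "-0.06 0 0.32" --pt "-0.08 0 0.32" --pt "-0.1 0 0.32" --pt "-0.12 0 0.32" --pt "-0.14 0 0.32" --pt "-0.16 0 0.32" --pt "-0.18 0 0.32" --pt "-0.2 0 0.32" --pt "-0.22 0 0.32" --pt "-0.24 0 0.32" --pt "-0.26 0 0.32" --pt "-0.27 0 0.32" --pt "-0.28 0 0.32" --pt "-0.28 0 0.32" --turn '[0,0,0,0,0,0,0,0,0,0,0,0,0,0,0,0,0]'

```text
time_s: 4.05
ee_pos: [443.4, 373.1, 38.9]
ee_rot: [-180.0, 0.0, -164.0]
force: [-0.5, 0.6, -1.1]
gripper_width: 0.7
gripper_force: 0.3
```

Request:
step_arm --pt "-0.01 0 0" --pt "-0.02 0 0" --pt "-0.03 0 0" --pt "-0.035 0 0" --pt "-0.04 0 0" --pt "-0.04 0 0" --turn '[0,0,0,0,0,0]'

```text
time_s: 4.8
ee_pos: [454.7, 376.5, 39.0]
ee_rot: [180.0, 0.0, -164.0]
force: [-1.2, 0.2, -0.0]
gripper_width: 0.4
gripper_force: 0.6
```

```bash
python3 - <<'E'
from h import *
t=cams.grab_frame("top");s=cams.grab_frame("scene");print(env.state()["force"])
def crop(f,x,y,w,h,k): return cv2.resize(f["color"][y:y+h,x:x+w],None,fx=k,fy=k,interpolation=cv2.INTER_CUBIC)
im=np.zeros((440,780,3),np.uint8);im[:440,:352]=crop(t,110,160,88,110,4);im[:360,352:352+428]=crop(s,145,130,107,90,4)
cv2.imwrite("pics/d.png",im)
E
```

```text
[-1.3573736   0.99811918  0.15309853]
```

View pics/d.png

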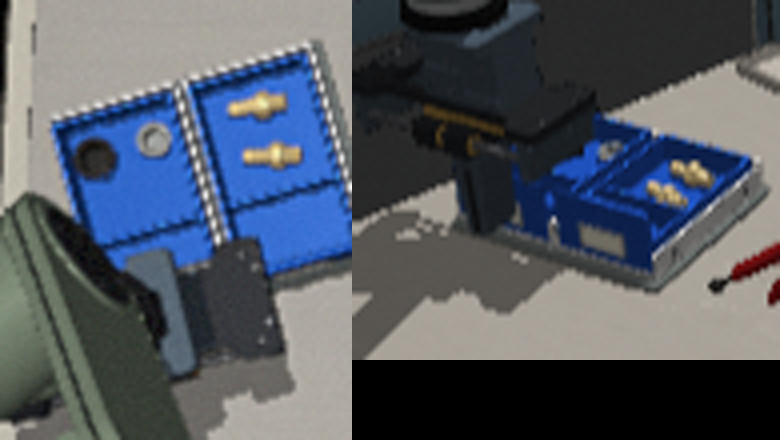

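The caps tray (back edge near (52,120)–(175,85)) is now nearly level with the fittings tray. I'll creep on until the wrist feels the stop.

Request:
step_arm --pt "-0.005 0 0" --pt "-0.01 0 0" --pt "-0.015 0 0" --pt "-0.02 0 0" --pt "-0.02 0 0" --turn '[0,0,0,0,0]'

```text
time_s: 5.52
ee_pos: [457.5, 377.3, 39.1]
ee_rot: [-180.0, -0.3, -164.0]
force: [-9.4, -0.4, 6.3]
gripper_width: 0.6
gripper_force: 4.6
```

Request:
step_arm --pt "-0.005 0 0" --pt "-0.01 0 0" --pt "-0.01 0 0" --turn '[0,0,0]'

```text
time_s: 5.9
ee_pos: [457.5, 377.3, 39.1]
ee_rot: [-179.9, -0.7, -164.0]
force: [-15.7, -1.5, 11.6]
gripper_width: 0.3
gripper_force: 8.2
```

Caps tray is against its stop. Next I'll back off, lift and hover over the fittings well.

Request:
step_arm --pt "0.03 0 0" --pt "0.07 0 0" --pt "0.1 0 0" --pt "0.1 0 -0.15" --pt "0.1 0 -0.3" --pt "0.1 0 -0.3" --pt "-0.117 -0.326 -0.3" --pt "-0.117 -0.326 -0.3" --pt "-0.117 -0.326 -0.3" --pt "-0.117 -0.326 -0.2" --pt "-0.117 -0.326 -0.16" --pt "-0.117 -0.326 -0.16" --turn '[0,0,0,0,0,0,0,0,0,0,0,0]'

```text
time_s: 7.4
ee_pos: [522.5, 294.7, 85.7]
ee_rot: [-180.0, -0.2, -163.9]
force: [-0.6, 0.1, -0.4]
gripper_width: -0.0
gripper_force: 0.0
```

```bash
python3 - <<'E'
from h import *
t=cams.grab_frame("top");s=cams.grab_frame("scene");print(env.state()["force"],env.state()["ee_pos"])
def crop(f,x,y,w,h,k): return cv2.resize(f["color"][y:y+h,x:x+w],None,fx=k,fy=k,interpolation=cv2.INTER_CUBIC)
im=np.zeros((440,780,3),np.uint8);im[:440,:352]=crop(t,110,160,88,110,4);im[:360,352:352+428]=crop(s,145,130,107,90,4)
cv2.imwrite("pics/e.png",im)
E
```

```text
[ 1.02959132 -0.05721041  0.19072781] [523.82463021 295.21087506  87.40262942]
```

View pics/e.png

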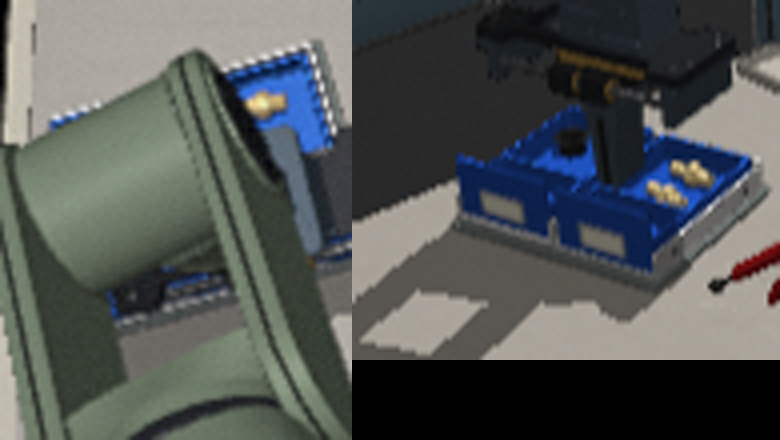

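Fingers hang over the fittings well, between its lip (about (557,190)–(655,235)) and the fittings. Now I'll go down.

Request:
step_arm --pt "0 0 0.05" --pt "0 0 0.1" --pt "0 0 0.147" --pt "0 0 0.147" --pt "0 0 0.147" --turn '[0,0,0,0,0]'

```text
time_s: 8.12
ee_pos: [523.9, 294.6, 42.8]
ee_rot: [180.0, -0.0, -164.0]
force: [-0.4, 0.0, 0.1]
gripper_width: 0.0
gripper_force: 0.0
```

Request:
step_arm --pt "0.01 0 0" --pt "0.02 0 0" --pt "0.035 0 0" --pt "0.05 0 0" --pt "0.07 0 0" --pt "0.09 0 0" --pt "0.11 0 0" --pt "0.13 0 0" --pt "0.15 0 0" --pt "0.17 0 0" --pt "0.19 0 0" --pt "0.21 0 0" --pt "0.23 0 0" --pt "0.245 0 0" --pt "0.26 0 0" --pt "0.27 0 0" --pt "0.27 0 0" --turn '[0,0,0,0,0,0,0,0,0,0,0,0,0,0,0,0,0]'

```text
time_s: 10.25
ee_pos: [445.2, 272.1, 42.8]
ee_rot: [180.0, -0.1, -164.0]
force: [0.0, -0.2, -1.2]
gripper_width: 0.4
gripper_force: 0.2
```

Request:
step_arm --pt "0.01 0 0" --pt "0.015 0 0" --pt "0.02 0 0" --pt "0.025 0 0" --pt "0.025 0 0" --turn '[0,0,0,0,0]'

```text
time_s: 10.88
ee_pos: [444.5, 272.2, 43.5]
ee_rot: [179.9, 0.7, -163.9]
force: [12.8, 2.4, -10.0]
gripper_width: 0.4
gripper_force: 6.7
```

Request:
step_arm --pt "0.005 0 0" --pt "0.01 0 0" --pt "0.015 0 0" --pt "0.015 0 0" --turn '[0,0,0,0]'

```text
time_s: 11.38
ee_pos: [444.4, 272.5, 44.1]
ee_rot: [179.9, 1.3, -163.8]
force: [22.2, 2.8, -13.9]
gripper_width: 0.6
gripper_force: 10.8
```

Request:
step_arm --pt "-0.03 0 0" --pt "-0.062 0 0" --pt "-0.062 0 0" --pt "-0.062 0 -0.1" --pt "-0.062 0 -0.2" --pt "-0.062 0 -0.35" --pt "-0.062 0 -0.45" --pt "0.1 0 -0.5" --pt "0.3 0 -0.5" --pt "0.45 0 -0.5" --pt "0.45 0 -0.5" --pt "0.45 0 -0.5" --turn '[0,0,0,0,0,0,0,0,0,0,0,0]'

```text
time_s: 12.88
ee_pos: [304.9, 231.9, 193.1]
ee_rot: [180.0, 0.1, -163.9]
force: [-0.6, -0.7, 0.8]
gripper_width: 0.0
gripper_force: 0.0
```

```bash
python3 - <<'E'
from h import *
t=cams.grab_frame("top");s=cams.grab_frame("scene");print(env.state()["force"],env.state()["ee_pos"])
def crop(f,x,y,w,h,k): return cv2.resize(f["color"][y:y+h,x:x+w],None,fx=k,fy=k,interpolation=cv2.INTER_CUBIC)
im=np.zeros((440,780,3),np.uint8);im[:440,:376]=crop(t,110,160,94,110,4);im[:360,376:376+404]=crop(s,145,130,101,90,4)
cv2.imwrite("pics/f.png",im)
E
```

```text
[-0.48255903  0.8350846   0.11877361] [305.60387924 232.06681038 192.89163642]
```

View pics/f.png

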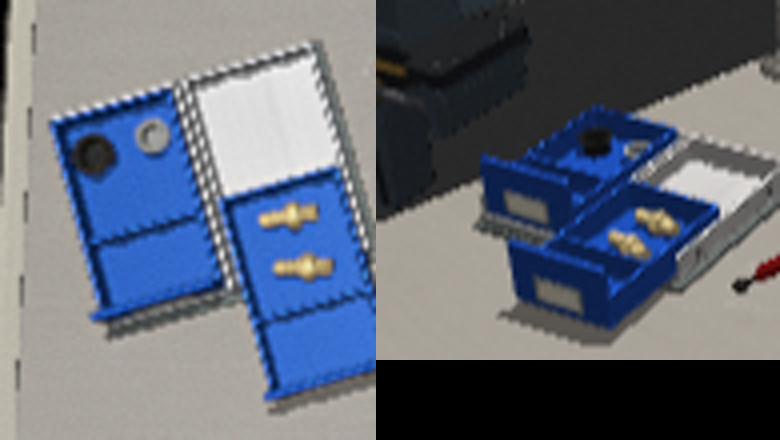

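```bash
python3 - <<'E'
from h import *
t=cams.grab_frame("top")
X=np.array([.961,.276]);g=lambda u,v,k=4:ray(t,((u+.5)/k-.5+110,(v+.5)/k-.5+160),62)
c,f,f0,c0=g(94,319),g(265,398),g(290,357,5),g(150,525,5)
print("cap-fit now",(c-f)@X,"fit drawn",(f0-f)@X,"cap pushed",(c-c0)@X)
E
```

```text
cap-fit now 81.59254411932078 fit drawn 79.24487812777133 cap pushed 70.29457001620999
```

```bash
python3 - <<'E'
from h import *
s=cams.grab_frame("scene");t=cams.grab_frame("top")
X=np.array([.961,.276]);Y=np.array([-.276,.961])
g=lambda u,v,z:ray(s,((u-376+.5)/4-.5+145,(v+.5)/4-.5+130),z)
for a,b,z in(((482,157),(511,243),62),((527,207),(557,292),30),((574,181),(605,270),62)):
    d=g(*a,z)-g(*b,z);print(d@X,d@Y,np.hypot(*d))
# template match of lip-left corner patch between trays, both views
def sub(img,a,b,w,r=6):
    T=cv2.resize(img,None,fx=4,fy=4,interpolation=cv2.INTER_CUBIC);a=np.int32(np.array(a)*4);b=np.int32(np.array(b)*4);W=w*4;R=r*4
    P=T[a[1]-W:a[1]+W,a[0]-W:a[0]+W];S=T[b[1]-W-R:b[1]+W+R,b[0]-W-R:b[0]+W+R]
    _,m,_,l=cv2.minMaxLoc(cv2.matchTemplate(S,P,cv2.TM_CCOEFF_NORMED));return (b+np.array(l)-R)/4-a/4,m
o=np.array([145,130]);a=np.array([(527-376)/4,207/4])+o;b=np.array([(557-376)/4,292/4])+o
d,m=sub(s["color"],a,b,9);D=ray(s,a,30)-ray(s,a+d,30);print("card scene",D@X,D@Y,m)
for p in((94,319),(98,240)):
    a=np.array(p)/4+[110,160];b=a+[171/4,79/4];d,m=sub(t["color"],a,b,7);z=62 if p[1]>300 else 40
    D=ray(t,a,z)-ray(t,a+d,z);print("top",D@X,D@Y,m)
E
```

```text
84.66821767764698 101.59122553499475 132.2678536542421
80.49338801144894 95.67257921397642 125.04865448420756
85.55644817824559 96.46260264497973 128.95727361176856
card scene 82.60156481063127 99.08355600381465 0.8814098834991455
top 81.23100415477977 97.10679525124078 0.9105312824249268
top 81.15881066889592 99.20795799131905 0.9144993424415588
```

The stops felt rigid, but vision reads about 82 mm against 85. I'll re-hook once and make sure the tray is on its stop, then back off by less.

Request:
step_arm --pt "-0.2 0 0" --pt "-0.4 0 0" --pt "-0.505 0 0" --pt "-0.505 0 0" --pt "-0.505 0 0.15" --pt "-0.505 0 0.3" --pt "-0.505 0 0.4" --pt "-0.505 0 0.5" --pt "-0.505 0 0.5" --pt "-0.505 0 0.5" --turn '[0,0,0,0,0,0,0,0,0,0]'

```text
time_s: 14.38
ee_pos: [450.5, 273.7, 43.9]
ee_rot: [180.0, 0.1, -164.0]
force: [0.8, 0.2, -0.0]
gripper_width: 0.6
gripper_force: 0.0
```

Request:
step_arm --pt "0.007 0 0" --pt "0.013 0 0" --pt "0.018 0 0" --pt "0.018 0 0" --pt "0.018 0 0" --turn '[0,0,0,0,0]'

```text
time_s: 15.0
ee_pos: [445.2, 272.0, 42.9]
ee_rot: [180.0, 0.0, -164.0]
force: [0.2, 0.5, -0.0]
gripper_width: 0.5
gripper_force: 0.0
```

Request:
step_arm --pt "0.01 0 0" --pt "0.02 0 0" --pt "0.035 0 0" --pt "0.035 0 0" --turn '[0,0,0,0]'

```text
time_s: 15.5
ee_pos: [444.4, 272.5, 44.3]
ee_rot: [179.9, 1.3, -163.8]
force: [19.3, 3.0, -12.4]
gripper_width: 0.1
gripper_force: 9.5
```

Request:
step_arm --pt "-0.025 0 0" --pt "-0.05 0 0" --pt "-0.05 0 0" --pt "-0.05 0 -0.1" --pt "-0.05 0 -0.2" --pt "-0.05 0 -0.35" --pt "-0.05 0 -0.45" --pt "0.1 0 -0.5" --pt "0.3 0 -0.5" --pt "0.45 0 -0.5" --pt "0.45 0 -0.5" --pt "0.45 0 -0.5" --pt "0.45 0 -0.5" --turn '[0,0,0,0,0,0,0,0,0,0,0,0,0]'

```text
time_s: 17.12
ee_pos: [306.2, 232.2, 192.9]
ee_rot: [180.0, 0.0, -164.0]
force: [-0.2, 0.6, 0.8]
gripper_width: 0.5
gripper_force: 0.0
```

```bash
python3 - <<'E'
from h import *
t0=cv2.imread("pics/f.png");t=cams.grab_frame("top")["color"]
c=cv2.resize(t[160:270,110:204],None,fx=4,fy=4,interpolation=cv2.INTER_CUBIC)
print("change vs before",np.abs(c.astype(int)-t0[:440,:376]).mean(),env.state()["force"]);print(env.job_done())
E
```

```text
change vs before 1.6149016763378465 [-0.46819558 -0.69018037  1.0400494 ]
the job is handed in; nothing more can be done
None
```

I pushed the caps tray in until it met a firm stop, then hooked the fittings tray by its lip and drew it out to a firm stop; a second pull confirmed that stop. I handed the job in at about 17 s with the arm clear. The cameras put the fittings front 80–86 mm ahead of the caps front, mostly 81–83, against the nominal 85; the verdict wasn't shown.

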